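# Make up the dinner caddy and the baking caddy

## Robot

A 7-joint arm with a two-finger parallel gripper is mounted at the origin on a cart in front of the work surface, level with it; the furniture and walls round the work are solid. World frame = base frame: x ahead of the robot, y to its left, z up, the work surface at z = 0. Lengths are in m, angles in rad, forces in N, time in s.
With the tool pointing down it reaches from about 0.4 to 0.85 m from the base axis. Payload 4.4 kg.
Tool frame: the origin (TCP) lies midway between the tips of the shut fingers; the grasp point (between the pads) lies r.tcp_to_grasp behind it (r.tcp_to_grasp is the distance from the TCP to the grasp point, in m); z points along the fingers, y is the line along which they close (so a half turn about z gives the same grasp; the last joint's range is limited). The gripper opens to 94 mm and grips with 3 to 60 N. Pads are 16 mm wide; open, the fingers measure 119 mm over their backs; the gripper's body (75 mm by 177 mm) begins 78 mm behind the grasp point.
Start: joints at [1.171, 0.628, 0.038, 1.517, -0.027, 0.996, -0.02], TCP at [0.213, -0.614, 0.174] pointing down, gripper open.
Joint ranges: [-3.06, 3.06], [-0.37, 2.12], [-1.25, 1.32], [0.18, 2.47], [-1.1, 4.24], [0.23, 1.98], [-2.94, 2.94]. Speed limits (rad/s): [2.57, 2.57, 3.14, 3.14, 3.14, 3.14, 3.14].

## Interface

Orientations are given as a unit quaternion [w, x, y, z].
In Python, from station import r, viewer gives the robot as it stands. The module is installed in compiled form; this text tells all that it offers.
- The arm moves only by the tool play_rows, never from a script. Its argument "targets" is text: rows parted by semicolons, each of 7 numbers parted by spaces: the shift along the world's x, y, z scaled (see below), then the turn, a rotation vector about the world's x, y, z scaled (see below), then the opening, from -1 (shut) to 1 (fully open). A call has 1 to 10 rows; each row is the pose to reach, as a shift and turn from the pose commanded when the call began; what a row does not reach only later rows make up. The controller multiplies each number of a shift by 600 mm and each number of a turn by 90 degrees. A row lasts 1/10 s, in which the tool goes at most 50 mm and 8.59 degrees, less where a joint would pass 70% of its speed; a pose out of reach is approached as far as the arm can. A call with a number of a shift or a turn outside -1 to 1 is refused whole. A call with a gripper value outside its range is refused whole. The fingers move at their own pace and stop on an object; the grip force is fixed at half the most. Time passes only in rows, so rows that repeat a pose let the fingers close. It gives the time, the measured TCP pose, the force, the opening and the grip force at its end, in the units of the state.
- r.state(): the state, without advancing time (a new reading comes with each control period).
- viewer.read_camera(name): name is "scene" or "top"; returns the picture (480x640x3 uint8, blue, green, red); there is no depth.
- viewer.get_calibration(name): a dict with "vertical_fov" (degrees; the focal length in pixels is half the picture's height over the tangent of half this angle, whatever the lens; pixels are square), "cx", "cy" (the principal point, pixels), "camera_from_world" (4x4, takes a point from world to camera coordinates). Camera axes: x right, y down, z forward; pixel columns grow to the right and rows downward; lengths in m; the calibration is good to about 2 mm. A picture is of the moment at which its call begins. get_calibration takes no time and is no camera call.
- r.job_done(): hands the job in; it is judged then, once.
The state is a dict: "time_s": time; "q": joint angles; "joint_vel": joint speeds; "tau": joint torques, N m; "position": TCP position; "orientation": TCP orientation; "force": force on the tool from outside, world axes, zero at the start; "moment": the same for the moment, N m; "opening": finger opening in m; "grip_force": force on a finger pad.
Only numpy, scipy, OpenCV 4.12 (cv2) and the standard library are available. Lean on these libraries where they do the work, as an engineer would, in place of code of your own. Each camera call takes 0.05 s, during which the arm holds its last target. There are 200 camera calls.

## Task

Make up two caddies from the jars standing on the worktop (not those on the window sill): the red-capped spice jar, the black-capped spice jar and the salt shaker go into the green caddy, and the brown jar with the green lid and the little dropper bottle go into the white one, each standing upright on the floor of a pocket of its own (any pocket of that caddy). Finish the green caddy before you finish the white one; set the glass down rather than dropping it, and leave the low pot with the wide red lid and the white mug standing where they are.

Things in the scene. Friction and masses are not known exactly. Their poses are not given: they have to be found in the camera images.
- green_caddy: Low green open caddy with three pockets in a row, 74 x 214 x 28 mm. Pockets 66 mm square, 24 mm deep, walls and dividers 4 mm thick, their tops 28 mm and pocket floors 4 mm over the worktop. Fixed. A small lip sticks out 9 mm at each end. Origin: centre of underside; y along the row, x across, z up. Pocket centres at y = -70, 0 and +70 mm, x = 0.
- white_caddy: Low white open caddy with two pockets in a row, 74 x 144 x 28 mm. Pockets 66 mm square, 24 mm deep, walls and dividers 4 mm thick, their tops 28 mm and pocket floors 4 mm over the worktop. Fixed. A small lip sticks out 9 mm at each end. Origin: centre of underside; y along the row, x across, z up. Pocket centres at y = -35 and +35 mm, x = 0.
- red_jar: Round spice jar with a red cap, 45 mm in diameter, 106 mm high, 0.11 kg. Origin: centre of its underside; z up. Loose.
- black_jar: Round spice jar with a black cap (dark green disc on its top) and a green label, 45 mm in diameter, 105 mm high, 0.11 kg. Origin: centre of its underside; z up. Loose.
- salt_shaker: Round glass salt shaker with a grey pierced top and grey filling, 44 mm in diameter up to 70 mm, narrowing to 34 mm at the top, 90 mm high, 0.10 kg. Origin: centre of its underside; z up. Loose.
- brown_jar: Small brown jar with a bright mid-green lid, lower than the spice jars, about 48 mm in diameter, 80 mm high, 0.09 kg. Origin: centre of its underside; z up. Loose.
- dropper_bottle: Little brown dropper bottle with a black rubber top, 33 mm in diameter up to 65 mm, then a 24 mm collar to 77 mm and a thin bulb; 102 mm high, 0.07 kg. Origin: centre of its underside; z up. Loose.
- red_pot: Low white pot with a wide red lid that has a pale patch on top, 58 mm in diameter, 50 mm high; not wanted, stays where it stands. Origin: centre of its underside; z up. Loose.
- white_mug: White mug with grey dots and one handle, 82 mm in diameter, 91 mm high, to the left of the caddies; not wanted, stays where it stands. Origin: centre of its underside; z up. Loose.
Things that resemble listed ones, but are neither listed nor needed, are in the scene too. What is shaped like the salt_shaker but blue is not meant.

How it is judged:
On the way, in this order (a step that is already met when the one before it is completed fails the run):
1. the green caddy is complete: red-capped jar, black-capped jar and salt shaker stand in it (x of red_jar in the frame of green_caddy between -0.02 and 0.02 m and y of red_jar in the frame of green_caddy between -0.094 and 0.094 m and z of red_jar in the frame of green_caddy between -0.003 and 0.009 m and angle between each of red_jar, black_jar, salt_shaker's own z axis and vertical below 0.12 rad and linear speed of each of red_jar, black_jar, salt_shaker below 0.03 m/s and x of black_jar in the frame of green_caddy between -0.02 and 0.02 m and y of black_jar in the frame of green_caddy between -0.094 and 0.094 m and z of black_jar in the frame of green_caddy between -0.003 and 0.009 m and x of salt_shaker in the frame of green_caddy between -0.02 and 0.02 m and y of salt_shaker in the frame of green_caddy between -0.094 and 0.094 m and z of salt_shaker in the frame of green_caddy between -0.003 and 0.009 m), for 0.2 s.
2. then the white caddy is complete: brown jar and dropper bottle stand in it (x of brown_jar in the frame of white_caddy between -0.02 and 0.02 m and y of brown_jar in the frame of white_caddy between -0.059 and 0.059 m and z of brown_jar in the frame of white_caddy between -0.003 and 0.009 m and angle between each of brown_jar, dropper_bottle's own z axis and vertical below 0.12 rad and linear speed of each of brown_jar, dropper_bottle below 0.03 m/s and x of dropper_bottle in the frame of white_caddy between -0.02 and 0.02 m and y of dropper_bottle in the frame of white_caddy between -0.059 and 0.059 m and z of dropper_bottle in the frame of white_caddy between -0.003 and 0.009 m), for 0.2 s.
At the end, for the whole second after the job is handed in: Each of the five stands in a pocket of its caddy: underside within 5 mm of the pocket floor, within 20 mm of the row's centre line, tilted under 0.12 rad, slower than 0.03 m/s; pot and mug are upright (0.12 rad), within 30 mm of where they stood (all of step 1 and all of step 2 and distance of each of red_pot, white_mug from where it was at the start of the episode below 0.03 m and angle between each of red_pot, white_mug's own z axis and vertical below 0.12 rad); the robot touches nothing.
It fails at once if the red-lidded pot or the mug is moved more than 30 mm or tipped (over 0.3 rad) (distance of any of red_pot, white_mug from where it was at the start of the episode above 0.03 m or angle between any of red_pot, white_mug's own z axis and vertical above 0.3 rad).
It fails at once if a thing is dropped into its caddy (faster than 0.7 m/s just above the pocket floor) ((x of red_jar in the frame of green_caddy between -0.03 and 0.03 m and y of red_jar in the frame of green_caddy between -0.094 and 0.094 m and z of red_jar in the frame of green_caddy between -0.01 and 0.06 m and linear speed of red_jar above 0.7 m/s) or (x of black_jar in the frame of green_caddy between -0.03 and 0.03 m and y of black_jar in the frame of green_caddy between -0.094 and 0.094 m and z of black_jar in the frame of green_caddy between -0.01 and 0.06 m and linear speed of black_jar above 0.7 m/s) or (x of salt_shaker in the frame of green_caddy between -0.03 and 0.03 m and y of salt_shaker in the frame of green_caddy between -0.094 and 0.094 m and z of salt_shaker in the frame of green_caddy between -0.01 and 0.06 m and linear speed of salt_shaker above 0.7 m/s) or (x of brown_jar in the frame of white_caddy between -0.03 and 0.03 m and y of brown_jar in the frame of white_caddy between -0.059 and 0.059 m and z of brown_jar in the frame of white_caddy between -0.01 and 0.06 m and linear speed of brown_jar above 0.7 m/s) or (x of dropper_bottle in the frame of white_caddy between -0.03 and 0.03 m and y of dropper_bottle in the frame of white_caddy between -0.059 and 0.059 m and z of dropper_bottle in the frame of white_caddy between -0.01 and 0.06 m and linear speed of dropper_bottle above 0.7 m/s)).
It also fails if it takes over 128 s, if anything falls off the work surface, if the arm or the gripper's body presses on something with over 40 N, if the wrist force passes 120 N, or if a joint passes its speed limit or range.

## Working session

There is one attempt and no reset: what is moved stays moved. The work goes in short steps, Python scripts to look and compute and a tool call to move; the robot and the scene stay as the last step left them, time stands still between calls to the robot, and variables do not carry over. Pictures are saved under pics/ and viewed, at most 14 in all, crops included, and the job is handed in when it is done.

Besides the shell and the picture viewer there is one more tool, called by a JSON object that holds its "fn" and its "kwargs". play_rows: Moves the arm, as the interface text tells. Its arguments: {"type":"object","properties":{"targets":{"type":"string"}},"required":["targets"]}

```bash
mkdir -p pics
python3 - <<'E'
from station import r, viewer
import cv2, numpy as np
for n in("scene","top"):
    cv2.imwrite(f"pics/{n}0.png",viewer.read_camera(n))
    c=viewer.get_calibration(n); print(n,c["vertical_fov"],c["cx"],c["cy"]); print(np.round(c["camera_from_world"],4).tolist())
    np.save
print(r.state(), r.tcp_to_grasp)
E
```

```text
scene 54.707312509022714 318.1550663664669 252.39123220356845
[[0.9059, -0.4234, 0.0047, -0.5423], [-0.317, -0.6855, -0.6554, 0.1411], [0.2808, 0.5923, -0.7552, 0.7837], [0.0, 0.0, 0.0, 1.0]]
top 56.760286892505306 317.488756907177 238.7676594597229
[[0.0027, -1.0, -0.0083, -0.0831], [-0.984, -0.0012, -0.1782, 0.5504], [0.1782, 0.0086, -0.984, 0.8042], [0.0, 0.0, 0.0, 1.0]]
{'time_s': 0.1, 'q': array([ 1.17121658,  0.62922118,  0.03844841,  1.51821974, -0.02700733,
        0.99627281, -0.02003321]), 'joint_vel': array([-8.86534195e-04, -2.12877466e-03,  8.05514322e-06, -1.84267696e-03,
       -2.12126118e-04,  9.27093561e-04,  1.26141330e-04]), 'tau': array([ 2.20300186e-03, -5.50798559e+01,  1.14735894e+00, -1.87119198e+01,
       -5.21728350e-02,  1.92372134e-02,  7.16465820e-05]), 'position': array([ 0.21277997, -0.61353762,  0.17298263]), 'orientation': array([-7.89713396e-04,  9.86109106e-01,  1.66096927e-01, -1.37569886e-04]), 'force': array([-0.00908081, -0.26209017,  0.03468559]), 'moment': array([0.0114433 , 0.00895987, 0.0128888 ]), 'grip_force': 0.0, 'opening': 0.09375311202185384} 0.0188
```

View pics/scene0.png

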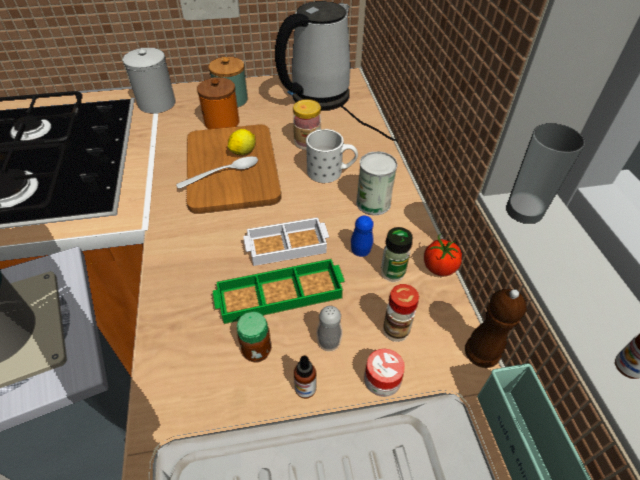

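View pics/top0.png

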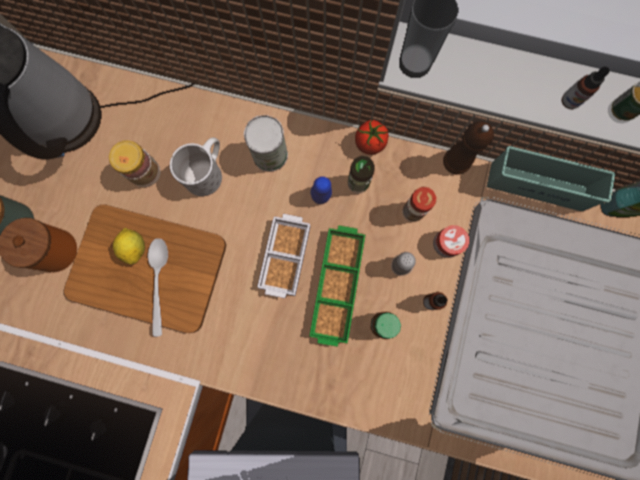

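```bash
cat > h.py <<'E'
import numpy as np, cv2
from station import r, viewer
def cal(n):
    c=viewer.get_calibration(n); f=240/np.tan(np.radians(c["vertical_fov"])/2)
    return f,c["cx"],c["cy"],np.array(c["camera_from_world"])
def ray(n,u,v):
    f,cx,cy,T=cal(n); d=T[:3,:3].T@np.array([(u-cx)/f,(v-cy)/f,1]); return -T[:3,:3].T@T[:3,3],d
def atz(n,u,v,z):
    o,d=ray(n,u,v); return o+d*(z-o[2])/d[2]
def proj(n,p):
    f,cx,cy,T=cal(n); q=T[:3,:3]@np.asarray(p)+T[:3,3]; return np.array([cx+f*q[0]/q[2],cy+f*q[1]/q[2]])
def crop(n,img,x,y,w,h,s,name):
    c=cv2.resize(img[y:y+h,x:x+w],None,fx=s,fy=s,interpolation=cv2.INTER_CUBIC)
    for k in range(0,w,20): cv2.putText(c,str(x+k),(int(k*s),10),0,.35,(255,255,255),1); cv2.line(c,(int(k*s),12),(int(k*s),18),(255,255,255),1)
    for k in range(0,h,20): cv2.putText(c,str(y+k),(0,int(k*s)+4),0,.35,(255,255,255),1); cv2.line(c,(24,int(k*s)),(30,int(k*s)),(255,255,255),1)
    cv2.imwrite(name,c)
E
python3 - <<'E'
from h import *
crop("top",cv2.imread("pics/top0.png"),240,140,240,210,2.8,"pics/topc.png")
crop("scene",cv2.imread("pics/scene0.png"),200,190,240,210,2.8,"pics/scenec.png")
E
```

```text
(no output)
```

View pics/topc.png

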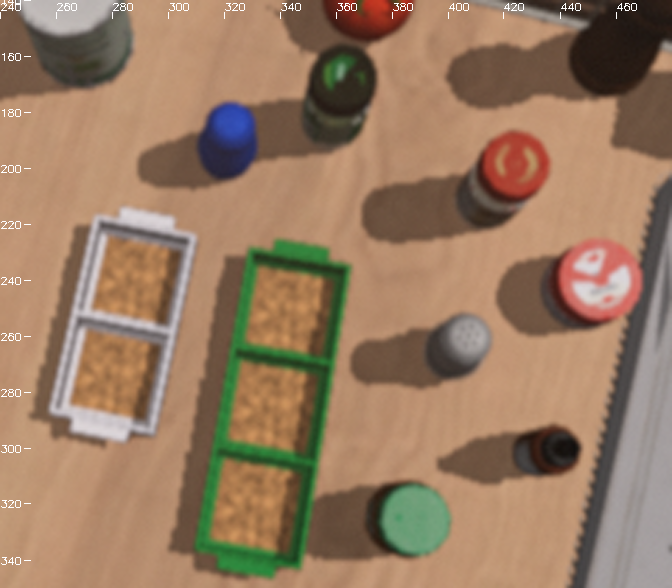

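View pics/scenec.png

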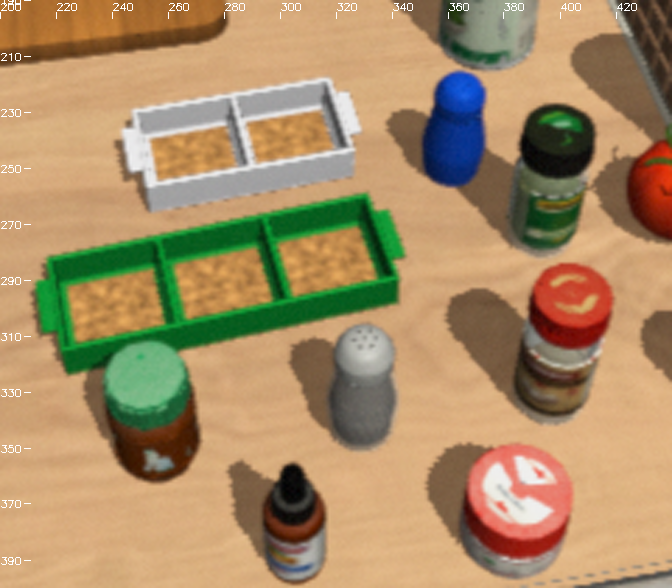

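Run:
```python
from h import *
np.set_printoptions(precision=4,suppress=True)
T={'red':(516,165,.106),'black':(345,73,.105),'salt':(467,336,.09),'brown':(416,518,.08),'drop':(563,446,.1),'pot':(600,280,.05)}
S={'red':(571,293),'black':(560,131),'salt':(364,348),'brown':(147,372),'drop':(292,472),'pot':(520,488)}
f=lambda p,o:(o[0]+p[0]/2.8,o[1]+p[1]/2.8)
for k,(u,v,z) in T.items():
    print(k,atz("top",*f((u,v),(240,140)),z)[:2],atz("scene",*f(S[k],(200,190)),z)[:2])
G=[(251,248),(349,266),(301,567),(196,549)];W=[(98,218),(195,236),(152,434),(52,414)]
for nm,C,L in(("green",G,(.074,.214)),("white",W,(.074,.144))):
    P=np.array([atz("top",*f(c,(240,140)),.028)[:2] for c in C]);e=P-np.roll(P,-1,0)
    print(nm,P.mean(0),np.linalg.norm(e,axis=1),L,np.degrees(np.arctan2(e[1,1],e[1,0])),np.degrees(np.arctan2(-e[3,1],-e[3,0])))
GS=[(50,257),(366,196),(398,283),(68,355)];WS=[(135,109),(329,80),(354,157),(150,190)]
for nm,C in(("green",GS),("white",WS)):
    P=np.array([atz("scene",*f(c,(200,190)),.028)[:2] for c in C]);e=P-np.roll(P,-1,0)
    print(nm,P.mean(0),np.linalg.norm(e,axis=1),np.degrees(np.arctan2(e[0,1],e[0,0])),np.degrees(np.arctan2(-e[2,1],-e[2,0])))
for n in("top","scene"): print(ray(n,320,240)[0])
```

```text
red [ 0.614  -0.2763] [ 0.6153 -0.2748]
black [ 0.6769 -0.1665] [ 0.6746 -0.1675]
salt [ 0.5043 -0.2439] [ 0.5013 -0.2499]
brown [ 0.3887 -0.2096] [ 0.39   -0.2082]
drop [ 0.4335 -0.2998] [ 0.4334 -0.3066]
pot [ 0.5483 -0.3437] [ 0.5506 -0.3421]
green [ 0.4648 -0.1219] [0.0701 0.2097 0.0718 0.2112] (0.074, 0.214) -9.796497072070462 -10.266096364926945
white [ 0.5205 -0.0172] [0.0702 0.1422 0.0705 0.1417] (0.074, 0.144) -11.670137772653348 -11.822998501108781
green [ 0.4656 -0.1246] [0.2083 0.0735 0.2066 0.0766] 169.24493294740853 170.07674303463403
white [ 0.522 -0.02 ] [0.1393 0.0759 0.1391 0.0764] 167.143015731338 167.37848654286606
[ 0.3985 -0.0893  0.8887]
[ 0.3159 -0.5971  0.687 ]
```

Run:
```python
from h import *
np.set_printoptions(precision=3,suppress=True)
for n,u,v in[("mill base",485,352),("tomato base",445,272),("blue base",362,252),("can base",375,208),("mug base",325,177),("tray near corner",497,395)]:
    print(n,atz("scene",u,v,0))
print("mill top heights: ")
m=atz("scene",485,352,0)
for z in(.1,.15,.2,.25): print(z,proj("scene",[m[0],m[1],z]),proj("top",[m[0],m[1],z]))
for n,p in dict(red=(.6145,-.2755),black=(.676,-.167),salt=(.503,-.247),brown=(.389,-.209),drop=(.4335,-.303)).items():
    print(n,'base',proj("scene",[*p,0]),proj("top",[*p,0]))
def quad(n,o): print(n,[tuple(np.round(proj("top",[*q,0.028]),0)) for q in o])
```

```text
mill base [ 0.73  -0.372  0.   ]
tomato base [ 0.769 -0.204  0.   ]
blue base [ 0.65  -0.094  0.   ]
can base [0.735 0.005 0.   ]
mug base [0.682 0.142 0.   ]
tray near corner [ 0.699 -0.44   0.   ]
mill top heights: 
0.1 [503.509 318.961] [472.337 140.09 ]
0.15 [514.364 299.585] [481.827 128.841]
0.2 [526.548 277.837] [492.589 116.085]
0.25 [540.32  253.254] [504.897 101.496]
red base [394.807 331.469] [412.105 212.47 ]
black base [392.845 274.306] [358.762 183.627]
salt base [328.858 342.351] [399.837 266.532]
brown base [256.996 349.545] [382.202 324.309]
drop base [304.554 387.487] [429.252 301.541]
```

{"fn": "play_rows", "kwargs": {"targets": "0 0 0.12 0 0 0 1; 0 0 0.12 0 0 0 1; 0.1 0.1 0.12 0 0 -0.1 1; 0.2 0.2 0.12 0 0 -0.2 1; 0.3 0.3 0.12 0 0 -0.323 1; 0.4 0.4 0.12 0 0 -0.323 1; 0.5 0.5 0.12 0 0 -0.323 1; 0.5 0.56 0.12 0 0 -0.323 1; 0.5 0.56 0.12 0 0 -0.323 1; 0.5 0.56 0.12 0 0 -0.323 1"}}

```text
time_s: 1.1
position: [0.4823, -0.3168, 0.2455]
orientation: [-0.0, 0.996, -0.087, -0.0]
force: [0.7, -0.0, -0.3]
opening: 0.0945
grip_force: 0.0
```

{"fn": "play_rows", "kwargs": {"targets": "0 0 0 0 0 0 0.57; 0 0 0 0 0 0 0.57"}}

```text
time_s: 1.3
position: [0.4821, -0.3173, 0.2453]
orientation: [-0.0, 0.996, -0.085, -0.0]
force: [-0.2, -0.5, -0.8]
opening: 0.0812
grip_force: 0.0
```

{"fn": "play_rows", "kwargs": {"targets": "0.07 0.022 0 0 0 0 0.57; 0.14 0.044 0 0 0 0 0.57; 0.2207 0.0697 0 0 0 0 0.57; 0.2207 0.0697 -0.05 0 0 0 0.57; 0.2207 0.0697 -0.12 0 0 0 0.57; 0.2207 0.0697 -0.19 0 0 0 0.57; 0.2207 0.0697 -0.25 0 0 0 0.57; 0.2207 0.0697 -0.3 0 0 0 0.57; 0.2207 0.0697 -0.354 0 0 0 0.57; 0.2207 0.0697 -0.354 0 0 0 0.57"}}

```text
time_s: 2.3
position: [0.6086, -0.2778, 0.0286]
orientation: [-0.001, 0.996, -0.088, -0.005]
force: [0.7, 0.3, -0.4]
opening: 0.074
grip_force: 0.0
```

{"fn": "play_rows", "kwargs": {"targets": "0 0 0 0 0 0 -1; 0 0 0 0 0 0 -1; 0 0 0 0 0 0 -1; 0 0 0 0 0 0 -1; 0 0 0 0 0 0 -1; 0 0 0 0 0 0 -1"}}

```text
time_s: 2.9
position: [0.6152, -0.2771, 0.0348]
orientation: [0.0, 0.996, -0.087, 0.001]
force: [0.7, 0.2, 7.6]
opening: 0.0443
grip_force: 29.8
```

{"fn": "play_rows", "kwargs": {"targets": "0 0 0.05 0 0 0 -1; 0 0 0.11 0 0 0 -1; 0 0 0.17 0 0 0 -1; 0 0 0.22 0 0 0 -1; -0.05 0.05 0.22 0 0 0 -1; -0.1 0.1 0.22 0 0 0 -1; -0.15 0.15 0.22 0 0 0 -1; -0.2 0.2 0.22 0 0 0 -1; -0.25 0.257 0.22 0 0 0 -1; -0.25 0.257 0.22 0 0 0 -1"}}

```text
time_s: 3.9
position: [0.4581, -0.1175, 0.1648]
orientation: [-0.002, 0.996, -0.084, -0.004]
force: [-0.2, 0.5, -1.6]
opening: 0.0441
grip_force: 30.0
```

Run:
```python
from h import *
print(r.state()["position"],r.state()["force"],r.state()["opening"])
t=viewer.read_camera("top");s=viewer.read_camera("scene")
a=cv2.resize(t[100:360,230:500],(400,385));b=cv2.resize(s[130:400,190:460],(400,385))
cv2.imwrite("pics/c1.png",np.hstack([a,b]))
```

```text
[ 0.45808316 -0.11752932  0.16480747] [-0.15935918  0.53227101 -1.56712686] 0.04411702507409867
```

View pics/c1.png

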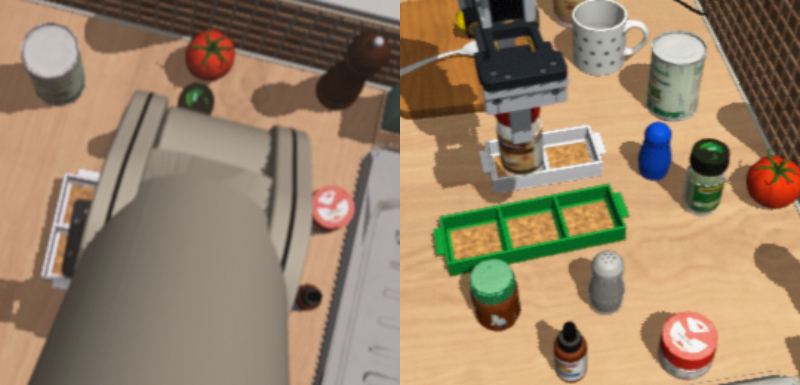

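{"fn": "play_rows", "kwargs": {"targets": "0 0 0 0 0 0 -1; 0 0 -0.05 0 0 0 -1; 0 0 -0.1 0 0 0 -1; 0 0 -0.14 0 0 0 -1; 0 0 -0.17 0 0 0 -1; 0 0 -0.19 0 0 0 -1; 0 0 -0.203 0 0 0 -1; 0 0 -0.211 0 0 0 -1; 0 0 -0.213 0 0 0 -1; 0 0 -0.213 0 0 0 -1"}}

```text
time_s: 5.0
position: [0.4648, -0.1231, 0.0381]
orientation: [0.0, 0.996, -0.087, 0.001]
force: [-0.1, -0.2, 1.5]
opening: 0.0443
grip_force: 30.0
```

{"fn": "play_rows", "kwargs": {"targets": "0 0 0 0 0 0 0.57; 0 0 0 0 0 0 0.57; 0 0 0 0 0 0 0.57; 0 0 0.04 0 0 0 0.57; 0 0 0.1 0 0 0 0.57; 0 0 0.17 0 0 0 0.57; 0 0 0.23 0 0 0 0.57; 0.07 -0.015 0.23 0 0 0 0.57; 0.14 -0.03 0.23 0 0 0 0.57; 0.21 -0.045 0.23 0 0 0 0.57"}}

```text
time_s: 6.0
position: [0.5917, -0.15, 0.1765]
orientation: [0.0, 0.996, -0.087, 0.001]
force: [0.9, -0.2, -1.3]
opening: 0.0738
grip_force: 0.0
```

{"fn": "play_rows", "kwargs": {"targets": "0.07 -0.014 0 0 0 0 0.57; 0.142 -0.028 0 0 0 0 0.57; 0.142 -0.028 0 0 0 0 0.57; 0.142 -0.028 -0.06 0 0 0 0.57; 0.142 -0.028 -0.12 0 0 0 0.57; 0.142 -0.028 -0.18 0 0 0 0.57; 0.142 -0.028 -0.22 0 0 0 0.57; 0.142 -0.028 -0.235 0 0 0 0.57; 0.142 -0.028 -0.235 0 0 0 0.57; 0.142 -0.028 -0.235 0 0 0 0.57"}}

```text
time_s: 7.0
position: [0.676, -0.1668, 0.036]
orientation: [0.0, 0.996, -0.087, 0.001]
force: [0.9, 0.0, 0.7]
opening: 0.0736
grip_force: 0.0
```

{"fn": "play_rows", "kwargs": {"targets": "0 0 0 0 0 0 -1; 0 0 0 0 0 0 -1; 0 0 0 0 0 0 -1; 0 0 0 0 0 0 -1; 0 0 0 0 0 0 -1; 0 0 0.04 0 0 0 -1; 0 0 0.09 0 0 0 -1; 0 0 0.15 0 0 0 -1; 0 0 0.2 0 0 0 -1; 0 0 0.22 0 0 0 -1"}}

```text
time_s: 8.0
position: [0.6769, -0.1671, 0.1698]
orientation: [0.0, 0.996, -0.087, 0.002]
force: [0.5, -0.3, -2.1]
opening: 0.0445
grip_force: 29.9
```

{"fn": "play_rows", "kwargs": {"targets": "-0.06 0.013 0 0 0 0 -1; -0.12 0.026 0 0 0 0 -1; -0.18 0.04 0 0 0 0 -1; -0.22 0.049 0 0 0 0 -1; -0.237 0.053 0 0 0 0 -1; -0.237 0.053 0 0 0 0 -1; -0.237 0.053 0 0 0 0 -1; -0.237 0.053 -0.05 0 0 0 -1; -0.237 0.053 -0.1 0 0 0 -1; -0.237 0.053 -0.15 0 0 0 -1"}}

```text
time_s: 9.0
position: [0.5351, -0.1351, 0.0753]
orientation: [0.0, 0.996, -0.087, 0.001]
force: [0.4, -0.5, -2.2]
opening: 0.0443
grip_force: 29.9
```

{"fn": "play_rows", "kwargs": {"targets": "0 0 0 0 0 0 -1; 0 0 -0.02 0 0 0 -1; 0 0 -0.04 0 0 0 -1; 0 0 -0.055 0 0 0 -1; 0 0 -0.062 0 0 0 -1; 0 0 -0.064 0 0 0 -1; 0 0 -0.064 0 0 0 -1; 0 0 -0.064 0 0 0 -1"}}

```text
time_s: 9.8
position: [0.5334, -0.1343, 0.0388]
orientation: [-0.0, 0.996, -0.087, 0.0]
force: [-0.8, 1.7, 4.4]
opening: 0.0442
grip_force: 30.0
```

{"fn": "play_rows", "kwargs": {"targets": "0 0 0 0 0 0 0.57; 0 0 0 0 0 0 0.57; 0 0 0 0 0 0 0.57; 0 0 0.04 0 0 0 0.57; 0 0 0.1 0 0 0 0.57; 0 0 0.17 0 0 0 0.57; 0 0 0.22 0 0 0 0.57; -0.018 -0.065 0.22 0 0 0 0.57; -0.036 -0.13 0.22 0 0 0 0.57; -0.052 -0.187 0.22 0 0 0 0.57"}}

```text
time_s: 10.8
position: [0.5013, -0.2489, 0.1706]
orientation: [0.001, 0.996, -0.087, 0.0]
force: [0.6, -0.8, 0.1]
opening: 0.0734
grip_force: 0.0
```

{"fn": "play_rows", "kwargs": {"targets": "0 0 0 0 0 0 0.57; 0 0 0 0 0 0 0.57"}}

```text
time_s: 11.0
position: [0.5014, -0.2475, 0.17]
orientation: [-0.0, 0.996, -0.088, -0.0]
force: [-0.1, 0.9, 0.2]
opening: 0.0737
grip_force: 0.0
```

Run:
```python
from h import *
s=viewer.read_camera("scene");print(r.state()["position"])
crop("scene",s,200,190,240,210,2.8,"pics/c2.png")
```

```text
[ 0.5019634  -0.24610611  0.16996531]
```

View pics/c2.png

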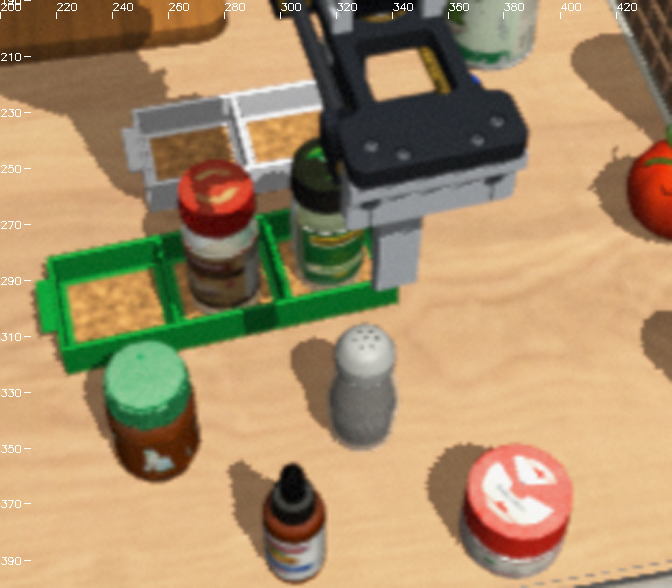

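{"fn": "play_rows", "kwargs": {"targets": "0 0 -0.06 0 0 0 0.57; 0 0 -0.12 0 0 0 0.57; 0 0 -0.18 0 0 0 0.57; 0 0 -0.22 0 0 0 0.57; 0 0 -0.237 0 0 0 0.57; 0 0 -0.237 0 0 0 0.57; 0 0 -0.237 0 0 0 -1; 0 0 -0.237 0 0 0 -1; 0 0 -0.237 0 0 0 -1; 0 0 -0.237 0 0 0 -1"}}

```text
time_s: 12.05
position: [0.5024, -0.2472, 0.0289]
orientation: [0.0, 0.996, -0.087, 0.001]
force: [-0.2, -0.6, 0.9]
opening: 0.0453
grip_force: 0.0
```

{"fn": "play_rows", "kwargs": {"targets": "0 0 0 0 0 0 -1; 0 0 0 0 0 0 -1; 0 0 0.03 0 0 0 -1; 0 0 0.08 0 0 0 -1; 0 0 0.14 0 0 0 -1; 0 0 0.19 0 0 0 -1; 0 0 0.22 0 0 0 -1; 0 0 0.22 0 0 0 -1; 0 0 0.22 0 0 0 -1"}}

```text
time_s: 12.95
position: [0.5014, -0.2467, 0.1595]
orientation: [-0.0, 0.996, -0.087, -0.0]
force: [0.1, 0.3, -1.0]
opening: 0.0331
grip_force: 29.7
```

Run:
```python
from h import *
s=viewer.read_camera("scene");print(r.state()["position"])
crop("scene",s,200,120,240,210,2.8,"pics/c3.png")
```

```text
[ 0.50085892 -0.24639689  0.15877152]
```

View pics/c3.png

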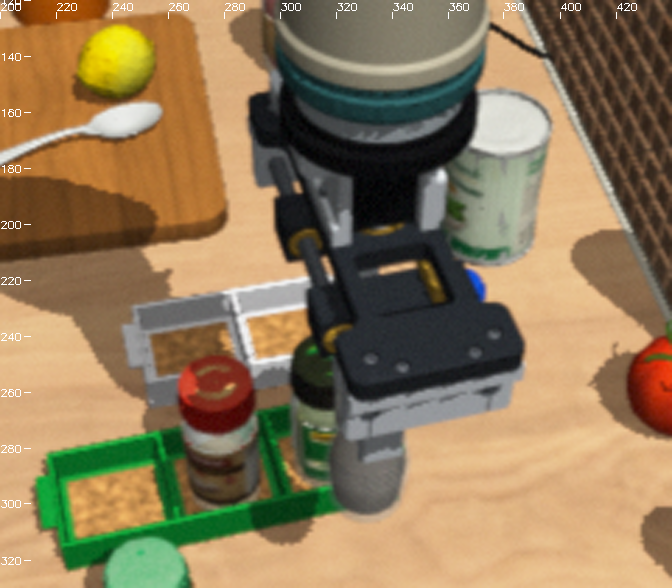

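Run:
```python
from h import *
for z in(.06,.07,.08,.09,.1,.11,.13): print(z,proj("scene",[.501,-.2465,z]), proj("scene",[.501,-.2465,z])-[200,120])
print(proj("scene",[.501,-.2465,.159]))
for dz in (0,): pass
```

```text
0.06 [328.42290838 323.24093358] [128.42290838 203.24093358]
0.07 [328.5601384 319.7873975] [128.5601384 199.7873975]
0.08 [328.70025534 316.26120929] [128.70025534 196.26120929]
0.09 [328.84335125 312.660052  ] [128.84335125 192.660052  ]
0.1 [328.98952217 308.9815091 ] [128.98952217 188.9815091 ]
0.11 [329.13886828 305.22305909] [129.13886828 185.22305909]
0.13 [329.44750911 297.45579175] [129.44750911 177.45579175]
[329.92019471 285.56016774]
```

{"fn": "play_rows", "kwargs": {"targets": "0 0 0 0 0 0 -1; 0 0 0 0 0 0 -1; 0 0 0 0 0 0 -1"}}

```text
time_s: 13.3
position: [0.5014, -0.2467, 0.1592]
orientation: [-0.0, 0.996, -0.087, -0.001]
force: [0.5, -0.3, -0.6]
opening: 0.0333
grip_force: 29.7
```

{"fn": "play_rows", "kwargs": {"targets": "-0.03 0.04 0 0 0 0 -1; -0.07 0.09 0 0 0 0 -1; -0.11 0.14 0 0 0 0 -1; -0.15 0.195 0 0 0 0 -1; -0.176 0.226 0 0 0 0 -1; -0.176 0.226 0 0 0 0 -1; -0.176 0.226 0 0 0 0 -1; -0.176 0.226 -0.05 0 0 0 -1; -0.176 0.226 -0.1 0 0 0 -1; -0.176 0.226 -0.15 0 0 0 -1"}}

```text
time_s: 14.3
position: [0.398, -0.1127, 0.0691]
orientation: [0.0, 0.996, -0.087, 0.001]
force: [-0.4, -0.1, -1.5]
opening: 0.0328
grip_force: 29.7
```

{"fn": "play_rows", "kwargs": {"targets": "0 0 0 0 0 0 -1; 0 0 -0.02 0 0 0 -1; 0 0 -0.04 0 0 0 -1; 0 0 -0.055 0 0 0 -1; 0 0 -0.061 0 0 0 -1; 0 0 -0.063 0 0 0 -1; 0 0 -0.063 0 0 0 -1; 0 0 -0.063 0 0 0 -1"}}

```text
time_s: 15.1
position: [0.3966, -0.1114, 0.0326]
orientation: [0.0, 0.996, -0.087, 0.0]
force: [0.5, 0.6, -0.1]
opening: 0.0326
grip_force: 29.7
```

{"fn": "play_rows", "kwargs": {"targets": "0 0 -0.002 0 0 0 -1; 0 0 -0.002 0 0 0 -1; 0 0 -0.002 0 0 0 0.4; 0 0 -0.002 0 0 0 0.4; 0 0 -0.002 0 0 0 0.4; 0 0 0.04 0 0 0 0.4; 0 0 0.1 0 0 0 0.4; 0 0 0.17 0 0 0 0.4; 0 0 0.23 0 0 0 0.4; 0 0 0.23 0 0 0 0.4"}}

```text
time_s: 16.1
position: [0.3994, -0.1121, 0.1739]
orientation: [0.0, 0.996, -0.087, 0.004]
force: [0.9, 0.5, -0.1]
opening: 0.0659
grip_force: 0.0
```

Run:
```python
from h import *
s=viewer.read_camera("scene");print(r.state()["position"])
crop("scene",s,200,190,240,210,2.8,"pics/c4.png")
```

```text
[ 0.39785317 -0.11160596  0.17192606]
```

View pics/c4.png

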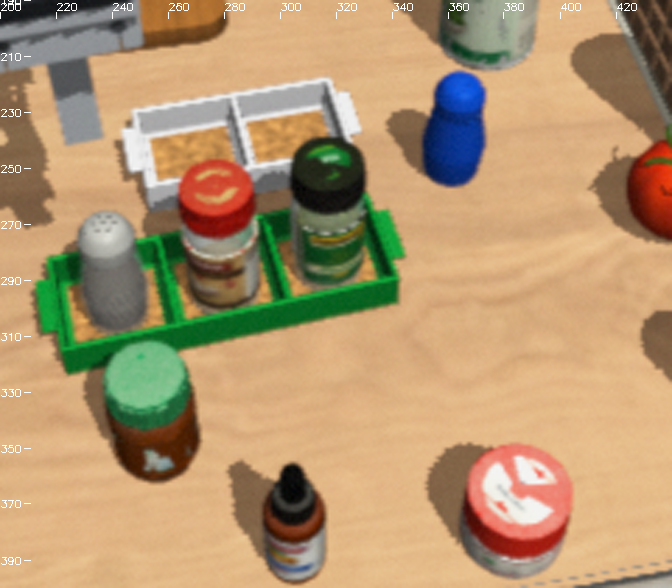

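{"fn": "play_rows", "kwargs": {"targets": "0 -0.06 0 0 0 0 0.45; -0.012 -0.12 0 0 0 0 0.45; -0.012 -0.163 0 0 0 0 0.45; -0.012 -0.163 0 0 0 0 0.45; -0.012 -0.163 -0.06 0 0 0 0.45; -0.012 -0.163 -0.12 0 0 0 0.45; -0.012 -0.163 -0.18 0 0 0 0.45; -0.012 -0.163 -0.22 0 0 0 0.45; -0.012 -0.163 -0.237 0 0 0 0.45; -0.012 -0.163 -0.237 0 0 0 0.45"}}

```text
time_s: 17.15
position: [0.3875, -0.2077, 0.0265]
orientation: [-0.001, 0.996, -0.086, -0.002]
force: [-0.7, 0.2, -0.5]
opening: 0.0681
grip_force: 0.0
```

{"fn": "play_rows", "kwargs": {"targets": "0 0 0 0 0 0 -1; 0 0 0 0 0 0 -1; 0 0 0 0 0 0 -1; 0 0 0 0 0 0 -1; 0 0 0 0 0 0 -1; 0 0 0.04 0 0 0 -1; 0 0 0.1 0 0 0 -1; 0 0 0.16 0 0 0 -1; 0 0 0.22 0 0 0 -1; 0 0 0.25 0 0 0 -1"}}

```text
time_s: 18.15
position: [0.3901, -0.2098, 0.1809]
orientation: [0.001, 0.996, -0.087, 0.002]
force: [1.7, -0.2, -0.9]
opening: 0.0457
grip_force: 30.0
```

{"fn": "play_rows", "kwargs": {"targets": "0.035 0.04 0 0 0 0 -1; 0.08 0.09 0 0 0 0 -1; 0.125 0.14 0 0 0 0 -1; 0.17 0.19 0 0 0 0 -1; 0.215 0.24 0 0 0 0 -1; 0.255 0.28 0 0 0 0 -1; 0.277 0.305 0 0 0 0 -1; 0.277 0.305 0 0 0 0 -1; 0.277 0.305 0 0 0 0 -1; 0.277 0.305 -0.03 0 0 0 -1"}}

```text
time_s: 19.15
position: [0.5558, -0.0281, 0.1617]
orientation: [0.0, 0.996, -0.088, 0.002]
force: [0.0, 0.6, -1.0]
opening: 0.0459
grip_force: 30.0
```

{"fn": "play_rows", "kwargs": {"targets": "0 0 -0.05 0 0 0 -1; 0 0 -0.1 0 0 0 -1; 0 0 -0.14 0 0 0 -1; 0 0 -0.17 0 0 0 -1; 0 0 -0.19 0 0 0 -1; 0 0 -0.203 0 0 0 -1; 0 0 -0.21 0 0 0 -1; 0 0 -0.213 0 0 0 -1; 0 0 -0.213 0 0 0 -1; 0 0 -0.213 0 0 0 -1"}}

```text
time_s: 20.15
position: [0.5559, -0.0265, 0.033]
orientation: [0.0, 0.996, -0.087, 0.001]
force: [-0.9, -0.9, 3.1]
opening: 0.0455
grip_force: 30.0
```

{"fn": "play_rows", "kwargs": {"targets": "0 0 0 0 0 0 0.4; 0 0 0 0 0 0 0.4; 0 0 0 0 0 0 0.4; 0 0 0.04 0 0 0 0.4; 0 0 0.1 0 0 0 0.4; 0 0 0.17 0 0 0 0.4; 0 0 0.24 0 0 0 0.4; -0.03 -0.07 0.24 0 0 0 0.4; -0.06 -0.14 0.24 0 0 0 0.4; -0.09 -0.21 0.24 0 0 0 0.4"}}

```text
time_s: 21.15
position: [0.5007, -0.1531, 0.1767]
orientation: [0.0, 0.996, -0.086, 0.001]
force: [0.4, 0.1, 0.1]
opening: 0.0658
grip_force: 0.0
```

{"fn": "play_rows", "kwargs": {"targets": "-0.03 -0.07 0 0 0 0 0.4; -0.06 -0.14 0 0 0 0 0.4; -0.09 -0.2 0 0 0 0 0.4; -0.113 -0.251 0 0 0 0 0.4; -0.113 -0.251 0 0 0 0 0.4; -0.113 -0.251 0 0 0 0 0.4"}}

```text
time_s: 21.75
position: [0.433, -0.303, 0.1761]
orientation: [-0.0, 0.996, -0.088, -0.0]
force: [0.7, -0.2, -0.0]
opening: 0.066
grip_force: 0.0
```

Run:
```python
from h import *
s=viewer.read_camera("scene");p=r.state()["position"];print(p)
crop("scene",s,200,190,240,210,2.8,"pics/c5.png")
```

```text
[ 0.43371363 -0.30181489  0.17603722]
```

View pics/c5.png

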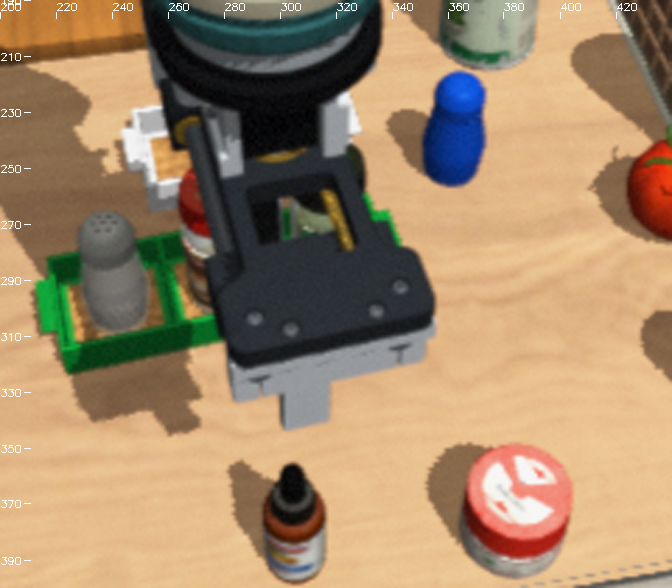

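{"fn": "play_rows", "kwargs": {"targets": "0 -0.002 -0.06 0 0 0 0.4; 0 -0.002 -0.12 0 0 0 0.4; 0 -0.002 -0.18 0 0 0 0.4; 0 -0.002 -0.22 0 0 0 0.4; 0 -0.002 -0.24 0 0 0 0.4; 0 -0.002 -0.246 0 0 0 0.4; 0 -0.002 -0.246 0 0 0 0.4; 0 -0.002 -0.246 0 0 0 -1; 0 -0.002 -0.246 0 0 0 -1; 0 -0.002 -0.246 0 0 0 -1"}}

```text
time_s: 22.8
position: [0.434, -0.3043, 0.0295]
orientation: [0.0, 0.996, -0.087, 0.001]
force: [-0.7, 0.4, -0.3]
opening: 0.0451
grip_force: 0.0
```

{"fn": "play_rows", "kwargs": {"targets": "0 0 0 0 0 0 -1; 0 0 0 0 0 0 -1; 0 0 0 0 0 0 -1; 0 0 0.04 0 0 0 -1; 0 0 0.09 0 0 0 -1; 0 0 0.15 0 0 0 -1; 0 0 0.21 0 0 0 -1; 0 0 0.25 0 0 0 -1; 0 0 0.25 0 0 0 -1; 0 0 0.25 0 0 0 -1"}}

```text
time_s: 23.8
position: [0.4332, -0.3037, 0.1784]
orientation: [-0.0, 0.996, -0.087, 0.0]
force: [-0.1, 0.3, -0.9]
opening: 0.0247
grip_force: 26.0
```

Run:
```python
from h import *
s=viewer.read_camera("scene");t=viewer.read_camera("top");p=r.state()["position"];print(p,r.state()["opening"])
for z in (.12,.14,.15,.16): print(z,proj("scene",[*p[:2],z]))
crop("scene",s,200,190,240,210,2.8,"pics/c6.png")
```

```text
[ 0.43236959 -0.30316156  0.17718853] 0.02491070163963325
0.12 [302.32129257 349.73184759]
0.14 [302.00651144 342.29252679]
0.15 [301.84329701 338.43522899]
0.16 [301.67600605 334.48158932]
```

View pics/c6.png

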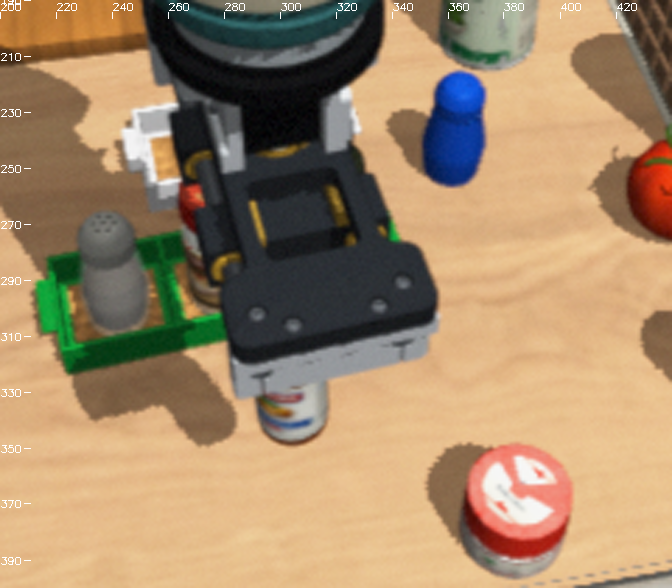

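{"fn": "play_rows", "kwargs": {"targets": "0.01 0.05 0 0 0 0 -1; 0.02 0.11 0 0 0 0 -1; 0.03 0.18 0 0 0 0 -1; 0.045 0.25 0 0 0 0 -1; 0.06 0.32 0 0 0 0 -1; 0.075 0.39 0 0 0 0 -1; 0.085 0.45 0 0 0 0 -1; 0.089 0.4875 0 0 0 0 -1; 0.089 0.4875 0 0 0 0 -1; 0.089 0.4875 0 0 0 0 -1"}}

```text
time_s: 24.9
position: [0.4859, -0.0118, 0.1775]
orientation: [0.0, 0.996, -0.086, -0.001]
force: [-0.3, 0.1, -0.9]
opening: 0.0249
grip_force: 26.0
```

{"fn": "play_rows", "kwargs": {"targets": "0 0 -0.04 0 0 0 -1; 0 0 -0.09 0 0 0 -1; 0 0 -0.13 0 0 0 -1; 0 0 -0.16 0 0 0 -1; 0 0 -0.18 0 0 0 -1; 0 0 -0.19 0 0 0 -1; 0 0 -0.195 0 0 0 -1; 0 0 -0.195 0 0 0 -1"}}

```text
time_s: 25.7
position: [0.4867, -0.0123, 0.0615]
orientation: [0.0, 0.996, -0.087, -0.0]
force: [-0.8, 0.4, -1.8]
opening: 0.0244
grip_force: 26.0
```

Run:
```python
from h import *
s=viewer.read_camera("scene");st=r.state();print(st["position"],st["opening"],st["force"])
crop("scene",s,200,150,200,170,3.5,"pics/c7.png")
```

```text
[ 0.48697943 -0.01198063  0.06183231] 0.024642651180729506 [ 0.08374991 -0.06854679  0.4341308 ]
```

View pics/c7.png

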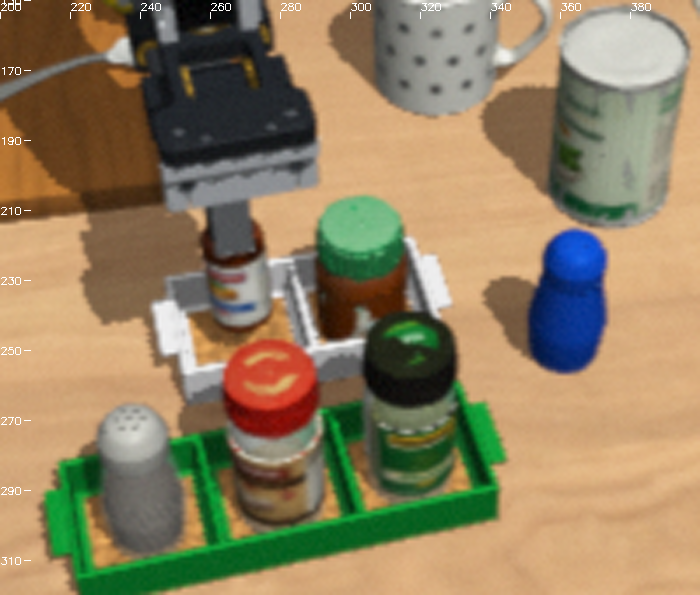

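Run:
```python
from h import *
for z in (0.004,.01,.02,.03,.035,.04): print(z,proj("scene",[.4825,-.0275,z]))
```

```text
0.004 [269.93762898 254.66019432]
0.01 [269.7083653  252.63401934]
0.02 [269.32105858 249.2110994 ]
0.03 [268.92710609 245.72944585]
0.035 [268.72758399 243.96611953]
0.04 [268.5263353 242.1875339]
```

{"fn": "play_rows", "kwargs": {"targets": "0 0 0 0 0 0 -1; 0 0 -0.004 0 0 0 -1; 0 0 -0.008 0 0 0 -1; 0 0 -0.012 0 0 0 -1; 0 0 -0.012 0 0 0 -1; 0 0 -0.012 0 0 0 -1"}}

```text
time_s: 26.35
position: [0.4867, -0.0114, 0.0543]
orientation: [0.0, 0.996, -0.087, -0.0]
force: [0.1, -0.7, -0.4]
opening: 0.025
grip_force: 26.0
```

{"fn": "play_rows", "kwargs": {"targets": "0 0 -0.012 0 0 0 -1; 0 0 -0.022 0 0 0 -1; 0 0 -0.03 0 0 0 -1; 0 0 -0.034 0 0 0 -1; 0 0 -0.036 0 0 0 -1; 0 0 -0.036 0 0 0 -1; 0 0 -0.036 0 0 0 -1"}}

```text
time_s: 27.05
position: [0.4867, -0.0114, 0.0328]
orientation: [0.0, 0.996, -0.087, -0.0]
force: [0.3, -0.5, -0.3]
opening: 0.0248
grip_force: 26.0
```

{"fn": "play_rows", "kwargs": {"targets": "0 0 -0.002 0 0 0 -1; 0 0 -0.002 0 0 0 -1; 0 0 -0.003 0 0 0 -1; 0 0 -0.003 0 0 0 -1; 0 0 -0.003 0 0 0 -1"}}

```text
time_s: 27.55
position: [0.4881, -0.0117, 0.0323]
orientation: [-0.0, 0.996, -0.087, 0.001]
force: [-1.2, -0.1, 12.4]
opening: 0.0248
grip_force: 29.1
```

{"fn": "play_rows", "kwargs": {"targets": "0 0 0.001 0 0 0 -1; 0 0 0.001 0 0 0 0.3; 0 0 0.001 0 0 0 0.3; 0 0 0.001 0 0 0 0.3; 0 0 0.001 0 0 0 0.3; 0 0 0.05 0 0 0 0.3; 0 0 0.12 0 0 0 0.3; 0 0 0.2 0 0 0 0.3; 0 0 0.27 0 0 0 0.3; 0 0 0.3 0 0 0 0.3"}}

```text
time_s: 28.55
position: [0.4887, -0.0115, 0.2147]
orientation: [-0.0, 0.996, -0.087, 0.003]
force: [-0.5, 0.6, -0.1]
opening: 0.0611
grip_force: 0.0
```

{"fn": "play_rows", "kwargs": {"targets": "0 0 0.05 0 0 0 0.3; 0 -0.05 0.1 0 0 0 0.3; 0 -0.1 0.1 0 0 0 0.3; 0 -0.15 0.1 0 0 0 0.3; 0 -0.23 0.1 0 0 0 0.3; 0 -0.3 0.1 0 0 0 0.3; 0 -0.37 0.1 0 0 0 0.3; 0 -0.43 0.1 0 0 0 0.3; 0 -0.45 0.1 0 0 0 0.3; 0 -0.45 0.1 0 0 0 0.3"}}

```text
time_s: 29.55
position: [0.486, -0.2828, 0.2704]
orientation: [0.0, 0.996, -0.088, -0.001]
force: [-0.1, -0.3, 0.7]
opening: 0.0611
grip_force: 0.0
```

Run:
```python
from h import *
s=viewer.read_camera("scene");t=viewer.read_camera("top");st=r.state();print(st["position"],st["opening"],st["time_s"])
a=cv2.resize(s[140:380,190:450],(390,360));b=cv2.resize(t[100:340,150:410],(390,360))
cv2.imwrite("pics/c8.png",np.hstack([a,b]))
```

```text
[ 0.48702569 -0.2793419   0.27057709] 0.061074261750073994 29.65
```

View pics/c8.png

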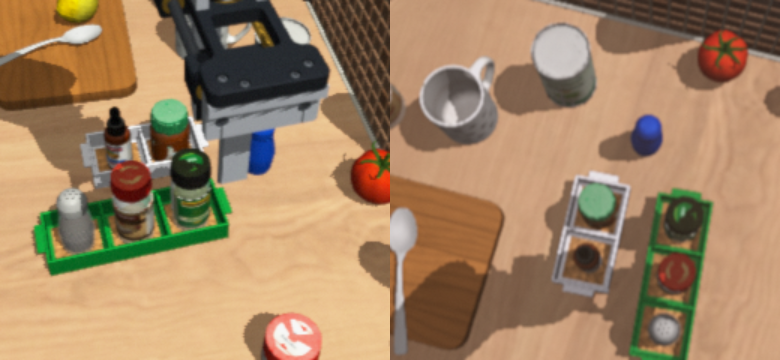

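All five stand upright in separate pockets, and the pot and mug have not moved. The gripper is clear of everything.

```bash
python3 -c "
from station import r
print(r.job_done())"
```

```text
the job is handed in; nothing more can be done
None
```

The job is handed in after about 30 s of robot time: the last pictures show all five items upright in separate pockets of the right caddies, with the green caddy finished first and the pot and mug not touched; the hand-in returned no verdict.

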